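Close up the row of blanks against the flip stop and hold it for marking

ROBOT

A 7-joint arm with a two-finger parallel gripper is mounted at the origin on the work surface. World frame = base frame: x ahead of the robot, y to its left, z up, the work surface at z = 0. Lengths are in mm, angles in rad, forces in N, time in s.
With the tool pointing down it reaches from about 425 to 950 mm from the base axis. Payload 4.7 kg.
Tool frame: the origin (TCP) lies midway between the tips of the shut fingers; the grasp point (between the pads) lies 19 mm behind it (manip.hold_point_z is the distance from the TCP to the grasp point, in mm); z points along the fingers, y is the direction in which the jaws open and shut (so a half turn about z gives the same grasp; the last joint's range is limited). The gripper opens to 85 mm and grips with 20 to 120 N. Pads are 22 mm wide; open, the fingers measure 114 mm over their backs; the gripper's body (76 mm by 85 mm) begins 54 mm behind the grasp point. The pads swing forward as they close: fully open they stand 13 mm farther back than shut.
Start: joints at [1.18, 0.469, -0.049, 1.532, 0.024, 1.141, -0.082], TCP at [238.969, -631.302, 231.335] pointing down, gripper open.
Joint ranges: [-2.59, 2.59], [-0.33, 1.99], [-1.39, 1.29], [0.1, 2.45], [-1.04, 4.18], [0.21, 1.99], [-2.66, 2.66]. Speed limits (rad/s): [2.57, 2.57, 3.14, 3.14, 3.14, 3.14, 3.14].

INTERFACE

Orientations are given as [roll, pitch, yaw] about the fixed x, y, z axes, in that order (R = Rz(yaw) Ry(pitch) Rx(roll)).
In Python, from cell import manip, viewer gives the robot as it stands.
- The arm moves only by the shell command python3 -m crank 'ROWS'. ROWS is JSON, a list of rows, each an object of numbers: "tx", "ty", "tz": the shift along the tool's x, y, z in m; "rx", "ry", "rz": the turn, a rotation vector about the tool's x, y, z in rad; "grip": the finger opening in m, from 0 to 0.0854. A call has exactly 5 rows; each row is the pose to reach, as a shift and turn from the pose commanded when the call began, along the tool's axes at that moment; what a row does not reach only later rows make up. A row lasts 1/8 s, in which the tool goes at most 62.5 mm and 10.7 degrees, less where a joint would pass 70% of its speed; a pose out of reach is approached as far as the arm can. A call with a gripper value outside its range is refused whole. The fingers move at their own pace and stop on an object; the grip force is fixed at half the most. Time passes only in rows, so rows that repeat a pose let the fingers close, or fill a call up. It gives the time, the measured TCP pose, the force and the opening at its end, in the units of the state.
- manip.read_state(): the state, without advancing time (a new reading comes with each control period).
- viewer.read_camera(name): name is "scene" or "top" or "wrist"; returns a dict with "color" (480x640x3 uint8, red, green, blue), "fx", "fy", "cx", "cy" (pixels), "origin" and "orientation" of the camera in the world. Camera axes: x right, y up, looking along -z (the intrinsics and any distortion apply to the point x, -y, -z); pixel columns grow to the right and rows downward; lengths in mm; the calibration is good to about 2 mm. The wrist camera is an equidistant fisheye: a pixel r from the principal point sees the ray r / f radians off the axis. A picture is of the moment at which its call begins. There is no depth.
- manip.sign_off(): hands the job in, once; it reports no verdict.
The state is a dict: "time_s": time; "joint_positions": joint angles; "qd": joint speeds; "joint_torque": joint torques, N m; "position": TCP position; "ee_rot": TCP orientation; "force": force on the tool from outside, world axes, zero at the start; "ft_torque": the same for the moment, N m; "grip_width": opening from 0.0 (shut) to 1.0 (fully open).
Only numpy, scipy, OpenCV 4.12 (cv2) and the standard library are available. Lean on these libraries where they do the work, as an engineer would, in place of code of your own. Each camera call takes 0.05 s, during which the arm holds its last target. There are 200 camera calls.

TASK

With a fingertip, flip the stop's arm, which is thrown back behind the fence, over and down across the channel; then, pushing only on the last blank, slide the row of five beech blanks along the channel as one train, gently and without letting gaps open, until the first is tight against the stop. Do not grip, lift or carry the blanks or shift anything else on the bench. The program finishes while holding: end with a fingertip still on the last blank, keeping a light, steady push so that the whole row stays pressed tight against the stop for marking out.

Things in the scene. Friction and masses are not known exactly. Their poses are not given: they have to be found in the camera images.
- board: Fixed white laminated board 500 (x) x 150 x 18 mm. x runs along the rail to the stop, y across to the fence (away from the robot), z up; origin on the bench under mid-channel, mid-length. Straight channel y -31.5 to 31.5 mm, floor 18 mm over the bench, ends open, between an aluminium fence (+y, 30 mm wide, 30 high over the floor) and a batten (-y, 15 mm wide, 10 high). Board spans y -75 to 75.
- stop: Flip stop's steel carriage clamped on the fence, 56 mm along x, up to z 62 mm, its knob back to y 93; axes as the board's. It carries the hinged arm. Origin: on the channel floor, mid-channel, in the plane of the face the row meets when the arm is down (the arm lies at x 0 to 12 mm). Hinge line along x at y 50, z 54 mm.
- stop_arm (a joint): Arm angle, rad: 0 down across the channel, 2.4 thrown back (start). Aluminium L, 12 mm thick along x: 12 mm square bar, 62 mm out from the hinge, with a foot at its end 22 mm wide reaching 50 mm below the bar's centre line (down: mid-channel, 4 mm off the floor). Swings over the fence, square to the rail. Pushed to below 1.9 it falls to 0 by itself in about 1 s and stays. 100 g, under 1 N to move.
- stop_end (a point): Middle of the end face of the arm's bar (6 mm in from either side face), 62 mm from the hinge line. Thrown back, it is the rearmost outer end of the arm, about 96 mm behind mid-channel and 96 mm above the channel floor; the foot points up from there.
- blank1: Beech blank 1 of 5 in the row, counted from the stop's side (the one that meets the stop): 32 mm along the rail (x), 60 mm across (y), 45 mm high, about 60 g; origin: centre of its underside, on the channel floor. Axes as the board's.
- blank2: Beech blank 2 of 5 in the row, counted from the stop's side: 32 mm along the rail (x), 60 mm across (y), 45 mm high, about 60 g; origin: centre of its underside, on the channel floor. Axes as the board's.
- blank3: Beech blank 3 of 5 in the row, counted from the stop's side: 32 mm along the rail (x), 60 mm across (y), 45 mm high, about 60 g; origin: centre of its underside, on the channel floor. Axes as the board's.
- blank4: Beech blank 4 of 5 in the row, counted from the stop's side: 32 mm along the rail (x), 60 mm across (y), 45 mm high, about 60 g; origin: centre of its underside, on the channel floor. Axes as the board's.
- blank5: Beech blank 5 of 5 in the row, counted from the stop's side (the last; push here, on its end face away from the stop; the row slides with 1 to 3 N): 32 mm along the rail (x), 60 mm across (y), 45 mm high, about 60 g; origin: centre of its underside, on the channel floor. Axes as the board's.
- spare: A sixth, loose beech blank 32 x 60 x 45 mm standing on the bench in front of the board; not part of the row. Origin: centre of its underside.
- pencil: Flat red carpenter's pencil, 195 x 13 x 8 mm, on the board in front of the guide batten. Origin: under its middle.
- square: Try square, dark wooden stock 115 x 20 x 16 mm and steel blade 36 x 150 mm, lying behind the fence near the row's end of the board. Origin: under the middle of the stock.
- sander: Cork-soled sanding block 110 x 62 x 32 mm on the bench in front of the board. Origin: centre of its underside.
- glue: White glue bottle, 56 mm in diameter, 150 mm high, standing behind the fence. Origin: centre of its underside.
- gauge: Wooden marking gauge, beam 190 mm long with a head 62 mm wide and 67 mm high, lying past the stop's end of the board. Origin: under the middle of the beam.
- mallet: Wooden mallet, head 120 x 62 x 75 mm, lying to the left at the back. Origin: under it, on the bench.
There are look-alikes about, which are no part of the job. What is shaped like the blank5 but purple or red is not meant.

How it is judged (in metres and radians):
On the way, in this order (a step that is already met when the one before it is completed fails the run):
1. the stop's arm is down across the channel (value of joint stop_arm below 0.06 rad), for 0.2 s.
2. the row, closed up, is against the stop (value of joint stop_arm below 0.06 rad and x of blank1 in the frame of stop between -0.0185 and -0.013 m and distance between blank1 and blank2 below 0.0338 m and distance between blank2 and blank3 below 0.0338 m and distance between blank3 and blank4 below 0.0338 m and distance between blank4 and blank5 below 0.0338 m), for 0.2 s.
At the end, for the whole second after the job is handed in: Arm down (under 0.06 rad); first blank within 2.5 mm of the stop, each within 1.8 mm of touching the next; all flat in the channel, in line (0.06 rad), at rest; first blank presses the stop with 1 to 40 N, fingers press the last blank with 1 N or more (all of step 2 and linear speed of each of blank1, blank2, blank3, blank4, blank5 below 0.01 m/s and z of each of blank1, blank2, blank3, blank4, blank5 in the frame of board below 0.021 m and angle between the x axis of each of blank1, blank2, blank3, blank4, blank5 and the x axis of board, either way round below 0.06 rad and contact force between blank1 and stop between 1 and 40 N and contact force between the fingers and blank5 above 1 N); the arm keeps its last pose, push and grip.
It fails at once if a blank of the row is lifted, tipped or taken out of the channel (z of any of blank1, blank2, blank3, blank4, blank5 in the frame of board above 0.026 m or angle between any of blank1, blank2, blank3, blank4, blank5's own z axis and vertical above 0.15 rad).
It fails at once if the row is pulled apart: a gap of more than 6 mm between neighbours (distance between blank1 and blank2 above 0.038 m or distance between blank2 and blank3 above 0.038 m or distance between blank3 and blank4 above 0.038 m or distance between blank4 and blank5 above 0.038 m).
It fails at once if the fingers press on another blank of the row than the last, or grip the last or shove it hard (over 38 N) (contact force between the fingers and blank1 above 2 N or contact force between the fingers and blank2 above 2 N or contact force between the fingers and blank3 above 2 N or contact force between the fingers and blank4 above 2 N or contact force between the fingers and blank5 above 38 N).
It fails at once if the row is knocked along (faster than 0.25 m/s) or rammed into the stop (over 60 N) (linear speed of blank1 above 0.25 m/s or contact force between blank1 and stop above 60 N).
It fails at once if something else on the bench is shifted by more than 15 mm (distance of any of spare, pencil, square, sander, glue, gauge, mallet from where it was at the start of the episode above 0.015 m).
It also fails if it takes over 58 s, if anything falls off the work surface, if the arm or the gripper's body presses on something with over 40 N, if the wrist force passes 120 N, or if a joint passes its speed limit or range.

## Working session

There is one attempt and no reset: what is moved stays moved. The work goes in short steps, Python scripts to look and compute and a shell command to move; the robot and the scene stay as the last step left them, time stands still between calls to the robot, and variables do not carry over. Pictures are saved under pics/ and viewed, about 8 in all and at most 12, crops included, and the job is handed in when it is done.

```bash
ls; mkdir -p pics
python3 - <<'E'
from cell import manip, viewer
import cv2,json
print(manip.read_state())
for n in ("scene","top"):
    c=viewer.read_camera(n); cv2.imwrite(f"pics/{n}0.png",c["color"][:,:,::-1]); print(n,{k:v for k,v in c.items() if k!="color"})
E
```

```text
pics
{'time_s': 0.0, 'joint_positions': array([ 1.18011372,  0.46945152, -0.04861844,  1.53371945,  0.02410562,
        1.14097236, -0.08231297]), 'qd': array([-0.00156838,  0.00095324,  0.00042193, -0.00074398, -0.00054776,
        0.00028927,  0.00094145]), 'joint_torque': array([ 3.83845361e-05, -5.10311651e+01, -4.62913653e-02, -2.37719375e+01,
        1.07995514e-02,  7.53194152e-03,  4.98565967e-06]), 'position': array([ 238.72357596, -630.74504025,  230.24388716]), 'ee_rot': array([-3.13962907e+00,  6.65379356e-05,  3.61825202e-01]), 'force': array([ 0.31011037, -0.36290273,  0.19598969]), 'ft_torque': array([ 0.11251403, -0.04231562,  0.06094007]), 'grip_width': 0.9994946637987474}
scene {'fx': 447.4289787219874, 'fy': 447.4289787219874, 'cx': 316.6698324689593, 'cy': 234.04454397311244, 'origin': array([ 847.50762625, -274.30742462,  793.64987573]), 'orientation': array([0.54861956, 0.01385672, 0.65625066])}
top {'fx': 601.116834156984, 'fy': 601.116834156984, 'cx': 313.9941999869163, 'cy': 234.45644577145544, 'origin': array([ 428.35841617,   70.52263657, 1481.29456725]), 'orientation': array([ 0.08474554, -0.01764615, -1.54301711])}
```

View pics/scene0.png

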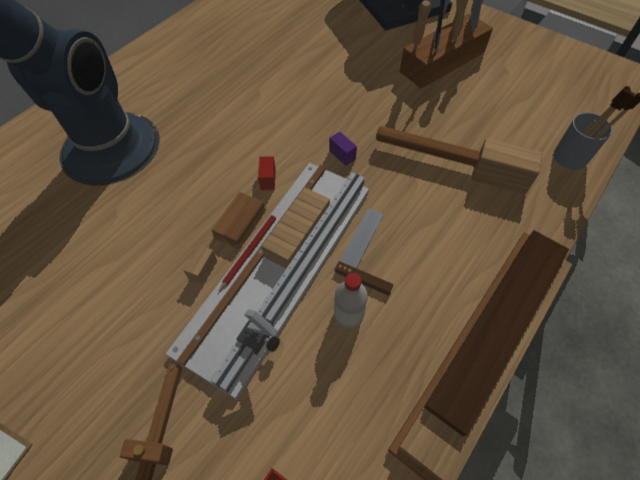

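View pics/top0.png

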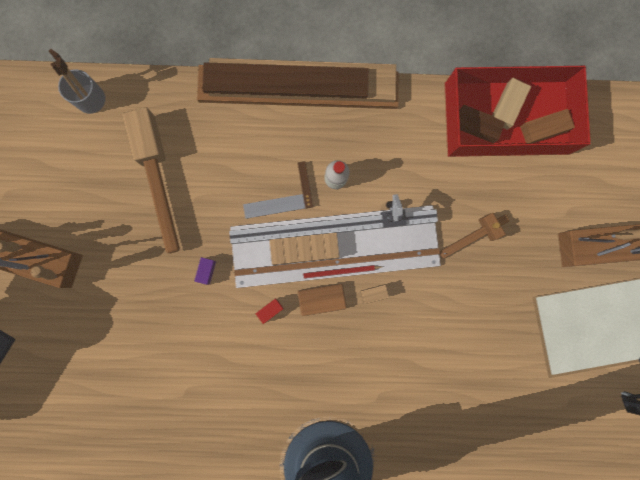

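Top view: row of blanks at about (270–338, 248) with blank 1 at (331,246) and blank 5 at (277,249), and the stop at (397,207). Look-alikes are the spare at (373,292), red block (269,311) and purple block (204,270); wood in the red tray at (510,100) is also not ours. The row inside the channel is the one meant. One close crop next to check it.

```bash
cat > h.py <<'E'
import numpy as np
from scipy.spatial.transform import Rotation as R
def cam(c):
    return np.array(c["origin"]),R.from_euler("xyz",c["orientation"]).as_matrix()
def ray(c,u,v):
    o,M=cam(c); d=np.array([(u-c["cx"])/c["fx"],-(v-c["cy"])/c["fy"],-1.]); return o,M@d
def onz(c,u,v,z):
    o,d=ray(c,u,v); return o+d*(z-o[2])/d[2]
def proj(c,p):
    o,M=cam(c); q=M.T@(np.array(p)-o); return np.array([c["cx"]+c["fx"]*q[0]/-q[2], c["cy"]+c["fy"]*q[1]/q[2]])
def tri(c1,p1,c2,p2):
    o1,d1=ray(c1,*p1); o2,d2=ray(c2,*p2); d1/=np.linalg.norm(d1); d2/=np.linalg.norm(d2)
    s=np.linalg.lstsq(np.c_[d1,-d2],o2-o1,rcond=None)[0]; a=o1+s[0]*d1;b=o2+s[1]*d2
    return (a+b)/2,np.linalg.norm(a-b)
E
python3 - <<'E'
import cv2,numpy as np
t=cv2.imread("pics/top0.png");s=cv2.imread("pics/scene0.png")
a=cv2.resize(t[196:296,220:450],None,fx=3.4,fy=3.4,interpolation=cv2.INTER_CUBIC)
b=cv2.resize(s[300:365,215:295],None,fx=4,fy=4,interpolation=cv2.INTER_CUBIC)
c=cv2.resize(s[165:275,255:375],None,fx=2.36,fy=2.36,interpolation=cv2.INTER_CUBIC)
o=np.zeros((600,800,3),np.uint8);o[:a.shape[0],:a.shape[1]]=a;o[340:600,:320]=b;h=c[:260];o[340:340+h.shape[0],400:400+h.shape[1]]=h
cv2.imwrite("pics/crop1.png",o)
from cell import viewer
from h import *
import h
c=viewer.read_camera("top")
for p in [(0,0,0),(600,0,0)]: print(proj(c,p))
for u,v in [(232,228),(438,207),(440,267),(234,287)]: print(onz(c,u,v,18).round(1))
E
```

```text
[327.53697425 465.68485986]
[333.78922633 216.91096116]
[563.3 248.6  18. ]
[ 630.1 -255.2   18. ]
[ 482.7 -261.6   18. ]
[420.1 238.1  18. ]
```

View pics/crop1.png

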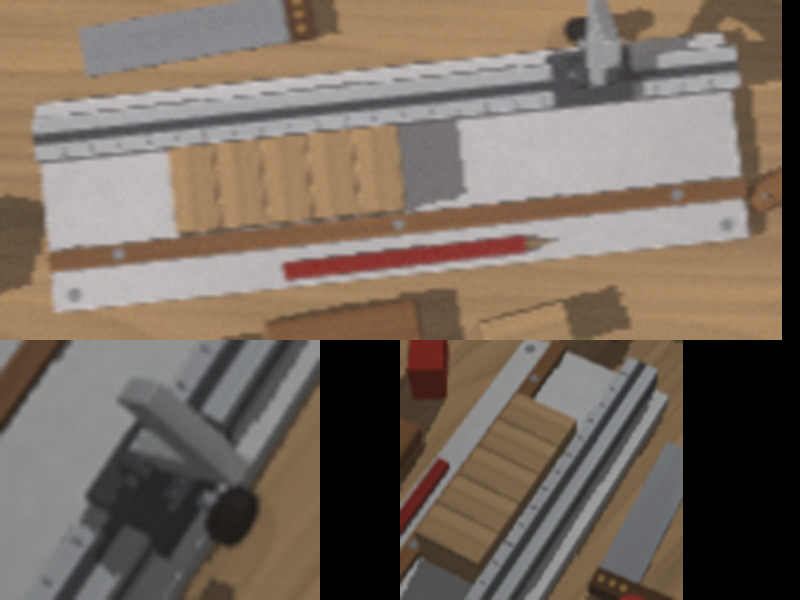

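The close crop confirms it. The five-blank row lies in the channel between batten and fence, with the arm on the carriage thrown back and its foot pointing up. Now the measurements.

Run:
```python
from cell import viewer
from h import *
import cv2
t=viewer.read_camera("top"); s=viewer.read_camera("scene")
f=lambda x,y:(220+(x+.5)/3.4-.5,196+(y+.5)/3.4-.5)
g=lambda x,y:(215+(x+.5)/4-.5,300+(y-340+.5)/4-.5)
a=onz(t,*f(55,311),18);b=onz(t,*f(748,237),18)
ex=(b-a)/np.linalg.norm(b-a); ey=np.array([-ex[1],ex[0],0])
print("len",np.linalg.norm(b-a),"ang",np.arctan2(ex[1],ex[0]))
O=(a+b)/2+75*ey; O[2]=0; print("O",O)
def B(p): d=p-O; return np.round([d@ex,d@ey,p[2]],1)
# wood mask: row in top
im=cv2.cvtColor(t["color"],cv2.COLOR_RGB2HSV)
m=cv2.inRange(im,(8,70,110),(25,255,255)); z=np.zeros_like(m); 
poly=np.array([proj(t,O+x*ex+y*ey+[0,0,18]) for x,y in [(-245,-27),(245,-27),(245,30),(-245,30)]]).astype(np.int32)
cv2.fillPoly(z,[poly],255); m&=z
n,l,st,_=cv2.connectedComponentsWithStats(m); k=1+st[1:,4].argmax(); vs,us=np.where(l==k)
P=np.array([B(onz(t,u,v,63)) for u,v in zip(us,vs)]); print("row x",P[:,0].min(),P[:,0].max(),"y",P[:,1].min(),P[:,1].max(),len(us))
for q in [(170,150),(178,236),(397,127),(405,210)]: print("rowtop",B(onz(t,*f(*q),63)))
for q in [(34,105),(722,34),(738,45),(740,85)]: print("fence",B(onz(t,*f(*q),48)))
# carriage, arm
for q in [(552,62),(556,105),(634,96)]: print("carr z80",B(onz(t,*f(*q),80)))
for q in [(135,385),(160,380),(240,470)]:
    p=g(*q); print(q,p,"scene z150",B(onz(s,*p,151)))
for q in [(590,85),(612,80),(588,0),(607,0)]: print("arm z",[B(onz(t,*f(*q),zz)).tolist() for zz in (80,114,150)])
print("O scene proj arm tip guess")
```

```text
len 498.87562293616355 ang -1.4367389750962438
O [527.63778715  -3.4556697    0.        ]
row x -155.4 3.6 y -29.7 28.7 1651
rowtop [-154.5   27.1   63. ]
rowtop [-155.   -32.9   63. ]
rowtop [ 4.3 26.6 63. ]
rowtop [  3.5 -31.6  63. ]
fence [-247.    69.9   48. ]
fence [241.9  69.5  48. ]
fence [252.3  60.5  48. ]
fence [250.2  32.   48. ]
carr z80 [114.8  58.8  80. ]
carr z80 [114.1  28.8  80. ]
carr z80 [168.6  29.4  80. ]
(135, 385) (248.375, 310.875) scene z150 [145.6  54.9 151. ]
(160, 380) (254.625, 309.625) scene z150 [139.2  62.1 151. ]
(240, 470) (274.625, 332.125) scene z150 [154.  107.9 151. ]
arm z [[139.2, 40.2, 80.0], [133.7, 37.1, 114.0], [127.9, 33.8, 150.0]]
arm z [[154.8, 42.0, 80.0], [148.9, 38.9, 114.0], [142.7, 35.5, 150.0]]
arm z [[144.7, 99.2, 80.0], [139.1, 94.7, 114.0], [133.2, 89.8, 150.0]]
arm z [[157.9, 97.8, 80.0], [152.0, 93.3, 114.0], [145.7, 88.5, 150.0]]
O scene proj arm tip guess
```

Checks: board length 499 (500 given), row 160 mm long from board x −155.5 to 4, carriage x 114–170 (56 wide), arm x ≈139–152, so the stop face is at x ≈139. All agree with the given sizes. Next, moving towards a point behind the thrown-back arm.

```bash
cat >> h.py <<'E'
O=np.array([527.64,-3.46,0]); A=-1.4367; ex=np.array([np.cos(A),np.sin(A),0]); ey=np.array([-ex[1],ex[0],0])
def B(p): d=np.array(p)-O; return np.round([d@ex,d@ey,p[2]],1)
def W(x,y,z): return O+x*ex+y*ey+np.array([0,0,z])
def to(*bp,yaw=A+np.pi):
    from cell import manip
    s=manip.read_state(); M=R.from_euler("xyz",s["ee_rot"]).as_matrix()
    rv=(R.from_matrix(M.T)*R.from_euler("xyz",[np.pi,0,yaw])).as_rotvec()
    print("t",round(s["time_s"],2),"board",B(s["position"]),"F",s["force"].round(2),"grip",round(s["grip_width"],3))
    for q in bp: print("->",q,(M.T@(W(*q)-s["position"])/1000).round(4),"rot",rv.round(3))
E
python3 -m crank '[{"tx":0.05,"ty":-0.026,"rz":-0.11,"grip":0},{"tx":0.10,"ty":-0.052,"rz":-0.22,"grip":0},{"tx":0.15,"ty":-0.078,"rz":-0.33,"grip":0},{"tx":0.20,"ty":-0.104,"rz":-0.45,"grip":0},{"tx":0.25,"ty":-0.13,"rz":-0.56,"grip":0}]'
python3 -c "
from h import *
to((145,135,230))"
```

```text
t 0.25 board [ 583.4 -370.1  230.8] F [-0.33  0.75  1.3 ] grip 0.997
-> (145, 135, 230) [ 0.591 -0.313  0.001] rot [-1.000e-03 -1.000e-03 -1.343e+00]$[0]: bad value
```

```bash
python3 -m crank '[{"tx":0.05,"ty":-0.026,"tz":0.0,"rx":0.0,"ry":0.0,"rz":-0.11,"grip":0.0},{"tx":0.10,"ty":-0.052,"tz":0.0,"rx":0.0,"ry":0.0,"rz":-0.22,"grip":0.0},{"tx":0.15,"ty":-0.078,"tz":0.0,"rx":0.0,"ry":0.0,"rz":-0.33,"grip":0.0},{"tx":0.20,"ty":-0.104,"tz":0.0,"rx":0.0,"ry":0.0,"rz":-0.45,"grip":0.0},{"tx":0.25,"ty":-0.13,"tz":0.0,"rx":0.0,"ry":0.0,"rz":-0.56,"grip":0.0}]'
python3 -c "
from h import *
to((145,135,230))"
```

```text
time_s: 0.88
position: [427.8, -419.8, 231.4]
ee_rot: [3.141, 0.0, 0.925]
force: [0.7, 0.2, -0.4]
grip_width: 0.001
t 0.88 board [ 399.2 -154.6  231.4] F [ 0.73  0.2  -0.43] grip 0.001
-> (145, 135, 230) [0.3844 0.0273 0.0014] rot [ 0.    0.   -0.78]
```

```bash
python3 -m crank '[{"tx":0.05,"ty":0.004,"tz":0.0,"rx":0.0,"ry":0.0,"rz":-0.11,"grip":0.0},{"tx":0.10,"ty":0.008,"tz":0.0,"rx":0.0,"ry":0.0,"rz":-0.22,"grip":0.0},{"tx":0.15,"ty":0.012,"tz":0.0,"rx":0.0,"ry":0.0,"rz":-0.33,"grip":0.0},{"tx":0.20,"ty":0.016,"tz":0.0,"rx":0.0,"ry":0.0,"rz":-0.44,"grip":0.0},{"tx":0.25,"ty":0.020,"tz":0.0,"rx":0.0,"ry":0.0,"rz":-0.55,"grip":0.0}]'
python3 -c "
from h import *
to((145,135,230))"
```

```text
time_s: 1.5
position: [594.6, -233.1, 231.4]
ee_rot: [3.141, 0.0, 1.475]
force: [0.4, -1.3, -0.1]
grip_width: 0.001
t 1.5 board [236.5  35.7 231.4] F [ 0.35 -1.32 -0.14] grip 0.001
-> (145, 135, 230) [0.1117 0.0758 0.0013] rot [ 0.    0.   -0.23]
```

```bash
python3 -m crank '[{"tx":0.03,"ty":0.02,"tz":0.0,"rx":0.0,"ry":0.0,"rz":-0.06,"grip":0.0},{"tx":0.06,"ty":0.04,"tz":0.0,"rx":0.0,"ry":0.0,"rz":-0.12,"grip":0.0},{"tx":0.09,"ty":0.06,"tz":0.0,"rx":0.0,"ry":0.0,"rz":-0.18,"grip":0.0},{"tx":0.112,"ty":0.076,"tz":0.0,"rx":0.0,"ry":0.0,"rz":-0.23,"grip":0.0},{"tx":0.112,"ty":0.076,"tz":0.0,"rx":0.0,"ry":0.0,"rz":-0.23,"grip":0.0}]'
python3 - <<'E'
from h import *
from cell import viewer
import cv2
to((145,135,105))
s=viewer.read_camera("scene"); t=viewer.read_camera("top")
a=cv2.resize(s["color"][240:390,180:400],None,fx=2.7,fy=2.7); b=cv2.resize(t["color"][130:290,320:460],None,fx=1.4,fy=1.4)
o=np.zeros((405,800,3),np.uint8);o[:405,:594]=a[:405];o[:224,600:796]=b
cv2.imwrite("pics/p2.png",o[:,:,::-1])
E
```

```text
time_s: 2.12
position: [681.4, -127.5, 231.0]
ee_rot: [3.141, -0.001, 1.706]
force: [-0.4, -0.0, -0.1]
grip_width: 0.0
t 2.12 board [143.5 135.8 231. ] F [-0.41 -0.05 -0.09] grip 0.0
-> (145, 135, 105) [-0.0017 -0.0008  0.126 ] rot [ 0.    -0.001  0.001]
```

View pics/p2.png

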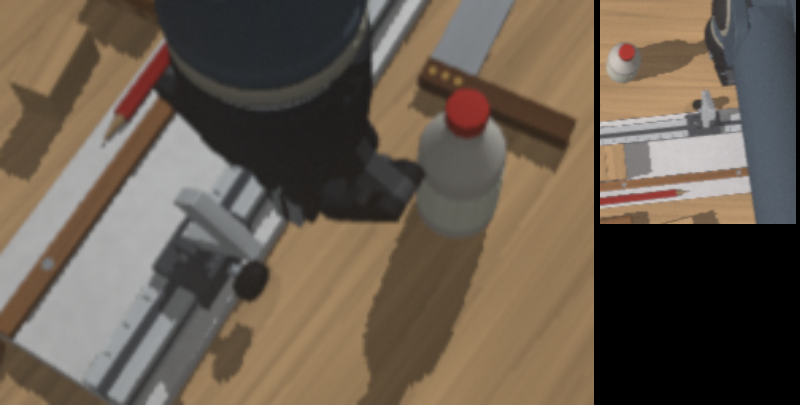

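The picture shows the gripper hanging behind the stop: arm foot top at crop (190,205), glue cap at (468,110). Before the descent I'll check clearance to the bottle.

Run:
```python
from h import *
from cell import viewer
s=viewer.read_camera("scene"); t=viewer.read_camera("top")
k=lambda p:((p-[180,240])*2.7).round(0)
print("tcp px in crop",k(proj(s,W(143.5,135.8,231))), "body lower", k(proj(s,W(143.5,135.8,304))), "target",k(proj(s,W(145,135,105))))
p,e=tri(t,(339,167),s,(180+468/2.7,240+105/2.7)); print("glue cap",B(p),e)
```

```text
tcp px in crop [299. 204.] body lower [289. 143.] target [311. 285.]
glue cap [ 19.8 168.  151.1] 3.2652149311138823
```

```bash
python3 - <<'E'
from h import *
from cell import viewer
s=viewer.read_camera("scene"); t=viewer.read_camera("top")
for z in (230,260,300): print(z,[B(onz(s,180+u/2.7,240+v/2.7,z)).tolist() for u,v in ((418,170),(400,215),(330,215))], "top",B(onz(t,320+107/1.4,130+45/1.4,z)),B(onz(t,320+125/1.4,130+84/1.4,z)))
p,e=tri(s,(180+418/2.7,240+170/2.7),t,(320+107/1.4,130+45/1.4));print(B(p),e)
E
python3 -m crank '[{"tx":-0.004,"ty":-0.004,"tz":0.02,"rx":0.0,"ry":0.0,"rz":0.0,"grip":0.0},{"tx":-0.004,"ty":-0.008,"tz":0.04,"rx":0.0,"ry":0.0,"rz":0.0,"grip":0.0},{"tx":-0.004,"ty":-0.008,"tz":0.06,"rx":0.0,"ry":0.0,"rz":0.0,"grip":0.0},{"tx":-0.004,"ty":-0.008,"tz":0.07,"rx":0.0,"ry":0.0,"rz":0.0,"grip":0.0},{"tx":-0.004,"ty":-0.008,"tz":0.07,"rx":0.0,"ry":0.0,"rz":0.0,"grip":0.0}]'
```

```text
230 [[98.8, 177.8, 230.0], [123.9, 181.5, 230.0], [140.8, 151.7, 230.0]] top [136.5 149.3 230. ] [156.5  87.4 230. ]
260 [[110.1, 183.3, 260.0], [133.9, 186.8, 260.0], [149.9, 158.6, 260.0]] top [131.1 143.6 260. ] [150.7  83.2 260. ]
300 [[125.2, 190.6, 300.0], [147.1, 193.8, 300.0], [162.0, 167.7, 300.0]] top [124. 136. 300.] [142.9  77.6 300. ]
[120.3 163.7 252.6] 44.55545034362923
time_s: 3.05
position: [672.8, -135.2, 160.5]
ee_rot: [-3.14, -0.0, 1.702]
force: [-0.8, 0.0, 0.1]
grip_width: 0.003
```

```bash
python3 -m crank '[{"tx":0.0,"ty":0.0,"tz":0.02,"rx":0.0,"ry":0.0,"rz":0.0,"grip":0.0},{"tx":0.0,"ty":0.0,"tz":0.04,"rx":0.0,"ry":0.0,"rz":0.0,"grip":0.0},{"tx":0.0,"ty":0.0,"tz":0.055,"rx":0.0,"ry":0.0,"rz":0.0,"grip":0.0},{"tx":0.0,"ty":-0.003,"tz":0.055,"rx":0.0,"ry":0.0,"rz":0.0,"grip":0.0},{"tx":0.0,"ty":-0.006,"tz":0.055,"rx":0.0,"ry":0.0,"rz":0.0,"grip":0.0}]'
python3 -c "
from h import *
to((147,110,105),(147,80,105))"
```

```text
time_s: 3.68
position: [667.3, -136.0, 106.6]
ee_rot: [3.141, 0.0, 1.702]
force: [1.0, 0.5, 0.7]
grip_width: -0.001
t 3.67 board [150.  120.7 106.6] F [0.97 0.46 0.68] grip -0.001
-> (147, 110, 105) [ 0.003  -0.0107  0.0016] rot [ 0.001  0.    -0.003]
-> (147, 80, 105) [ 0.0029 -0.0407  0.0016] rot [ 0.001  0.    -0.003]
```

```bash
python3 -m crank '[{"tx":0.002,"ty":-0.005,"tz":0.001,"rx":0.0,"ry":0.0,"rz":0.0,"grip":0.0},{"tx":0.002,"ty":-0.01,"tz":0.001,"rx":0.0,"ry":0.0,"rz":0.0,"grip":0.0},{"tx":0.002,"ty":-0.015,"tz":0.001,"rx":0.0,"ry":0.0,"rz":0.0,"grip":0.0},{"tx":0.002,"ty":-0.02,"tz":0.001,"rx":0.0,"ry":0.0,"rz":0.0,"grip":0.0},{"tx":0.002,"ty":-0.025,"tz":0.001,"rx":0.0,"ry":0.0,"rz":0.0,"grip":0.0}]'
python3 -m crank '[{"tx":0.0,"ty":-0.006,"tz":0.0,"rx":0.0,"ry":0.0,"rz":0.0,"grip":0.0},{"tx":0.0,"ty":-0.012,"tz":0.0,"rx":0.0,"ry":0.0,"rz":0.0,"grip":0.0},{"tx":0.0,"ty":-0.018,"tz":0.0,"rx":0.0,"ry":0.0,"rz":0.0,"grip":0.0},{"tx":0.0,"ty":-0.022,"tz":0.0,"rx":0.0,"ry":0.0,"rz":0.0,"grip":0.0},{"tx":0.0,"ty":-0.022,"tz":0.0,"rx":0.0,"ry":0.0,"rz":0.0,"grip":0.0}]'
python3 - <<'E'
from h import *
from cell import viewer
import cv2
to((147,130,105))
s=viewer.read_camera("scene"); t=viewer.read_camera("top")
a=cv2.resize(s["color"][260:400,180:320],None,fx=3,fy=3); b=cv2.resize(t["color"][170:290,370:460],None,fx=3.5,fy=3.5)
o=np.zeros((420,800,3),np.uint8);o[:420,:420]=a;o[:420,440:755]=b
cv2.imwrite("pics/p3.png",o[:,:,::-1])
E
```

```text
time_s: 4.3
position: [649.7, -136.2, 110.5]
ee_rot: [3.123, 0.002, 1.703]
force: [11.4, 1.1, 11.8]
grip_width: 0.003
time_s: 4.92
position: [637.7, -137.9, 118.9]
ee_rot: [3.1, 0.006, 1.704]
force: [16.6, 3.1, 31.0]
grip_width: 0.002
t 4.92 board [147.9  91.1 118.9] F [16.55  3.14 31.02] grip 0.002
-> (147, 130, 105) [0.0011 0.0383 0.0155] rot [ 0.041  0.006 -0.001]
```

View pics/p3.png

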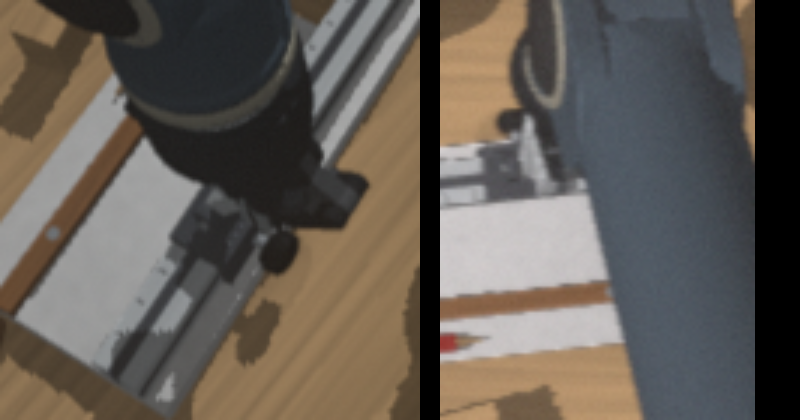

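The finger reads 31 N upwards. The tip is riding up on the sloped end face of the arm, where the push is radial and has no lever. Backing off to go lower, so the side of the finger meets the arm's lower rear corner.

```bash
python3 -m crank '[{"tx":0.0,"ty":0.012,"tz":0.0,"rx":0.0,"ry":0.0,"rz":0.0,"grip":0.0},{"tx":0.0,"ty":0.024,"tz":0.0,"rx":0.0,"ry":0.0,"rz":0.0,"grip":0.0},{"tx":0.0,"ty":0.036,"tz":0.0,"rx":0.0,"ry":0.0,"rz":0.0,"grip":0.0},{"tx":0.0,"ty":0.050,"tz":0.0,"rx":0.0,"ry":0.0,"rz":0.0,"grip":0.0},{"tx":0.0,"ty":0.054,"tz":0.0,"rx":0.0,"ry":0.0,"rz":0.0,"grip":0.0}]'
python3 - <<'E'
from h import *
from cell import viewer
import cv2
to((147,128,91))
s=viewer.read_camera("scene"); t=viewer.read_camera("top")
a=cv2.resize(s["color"][270:380,200:310],None,fx=4,fy=4); b=cv2.resize(t["color"][170:270,370:450],None,fx=4,fy=4)
o=np.zeros((440,800,3),np.uint8);o[:440,:440]=a;o[:400,450:770]=b
cv2.imwrite("pics/p4.png",o[:,:,::-1])
E
```

```text
time_s: 5.65
position: [673.7, -133.0, 104.2]
ee_rot: [-3.14, -0.001, 1.702]
force: [0.2, 1.0, -0.8]
grip_width: -0.001
t 5.65 board [147.9 127.4 104.2] F [ 0.17  0.99 -0.8 ] grip -0.001
-> (147, 128, 91) [0.0009 0.0006 0.0132] rot [-0.002 -0.001 -0.003]
```

View pics/p4.png

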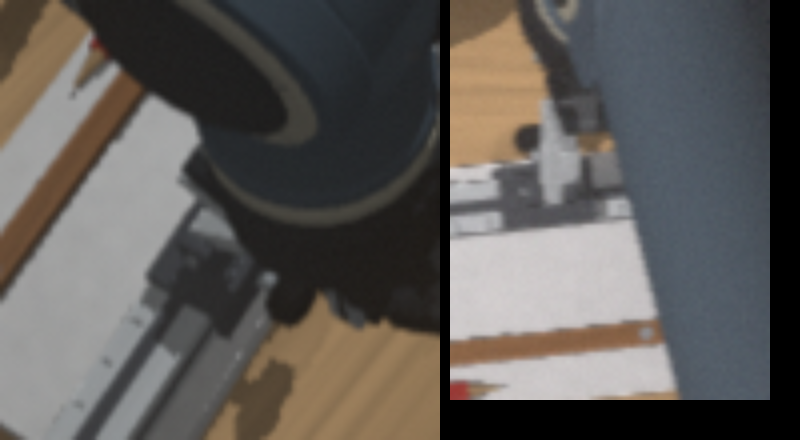

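The arm is still thrown back (silver bar at crop (560,150)) and the finger is free behind it. Going 15 mm lower, then pushing.

```bash
python3 -m crank '[{"tx":0.0,"ty":0.0,"tz":0.006,"rx":0.0,"ry":0.0,"rz":0.0,"grip":0.0},{"tx":0.0,"ty":0.0,"tz":0.015,"rx":0.0,"ry":0.0,"rz":0.0,"grip":0.0},{"tx":0.0,"ty":-0.005,"tz":0.015,"rx":0.0,"ry":0.0,"rz":0.0,"grip":0.0},{"tx":0.0,"ty":-0.01,"tz":0.015,"rx":0.0,"ry":0.0,"rz":0.0,"grip":0.0},{"tx":0.0,"ty":-0.015,"tz":0.015,"rx":0.0,"ry":0.0,"rz":0.0,"grip":0.0}]'
python3 -m crank '[{"tx":0.0,"ty":-0.003,"tz":0.0,"rx":0.0,"ry":0.0,"rz":0.0,"grip":0.0},{"tx":0.0,"ty":-0.006,"tz":0.0,"rx":0.0,"ry":0.0,"rz":0.0,"grip":0.0},{"tx":0.0,"ty":-0.009,"tz":0.0,"rx":0.0,"ry":0.0,"rz":0.0,"grip":0.0},{"tx":0.0,"ty":-0.012,"tz":0.0,"rx":0.0,"ry":0.0,"rz":0.0,"grip":0.0},{"tx":0.0,"ty":-0.015,"tz":0.0,"rx":0.0,"ry":0.0,"rz":0.0,"grip":0.0}]'
python3 -c "
from h import *
to((147,80,91))"
```

```text
time_s: 6.38
position: [659.0, -135.2, 90.8]
ee_rot: [3.14, 0.0, 1.702]
force: [4.0, 0.4, 2.0]
grip_width: -0.0
time_s: 7.0
position: [642.9, -137.2, 89.9]
ee_rot: [-3.14, -0.0, 1.702]
force: [0.6, 0.5, 0.0]
grip_width: 0.0
t 7.0 board [147.9  96.4  89.9] F [0.64 0.46 0.  ] grip 0.0
-> (147, 80, 91) [ 0.0009 -0.0164 -0.0011] rot [-0.002 -0.    -0.003]
```

```bash
python3 -m crank '[{"tx":0.0,"ty":-0.004,"tz":0.0,"rx":0.0,"ry":0.0,"rz":0.0,"grip":0.0},{"tx":0.0,"ty":-0.008,"tz":0.0,"rx":0.0,"ry":0.0,"rz":0.0,"grip":0.0},{"tx":0.0,"ty":-0.012,"tz":0.0,"rx":0.0,"ry":0.0,"rz":0.0,"grip":0.0},{"tx":0.0,"ty":-0.016,"tz":0.0,"rx":0.0,"ry":0.0,"rz":0.0,"grip":0.0},{"tx":0.0,"ty":-0.018,"tz":0.0,"rx":0.0,"ry":0.0,"rz":0.0,"grip":0.0}]'
python3 -m crank '[{"tx":0.0,"ty":0.0,"tz":0.0,"rx":0.0,"ry":0.0,"rz":0.0,"grip":0.0},{"tx":0.0,"ty":0.0,"tz":0.0,"rx":0.0,"ry":0.0,"rz":0.0,"grip":0.0},{"tx":0.0,"ty":0.02,"tz":-0.02,"rx":0.0,"ry":0.0,"rz":0.0,"grip":0.0},{"tx":0.0,"ty":0.04,"tz":-0.05,"rx":0.0,"ry":0.0,"rz":0.0,"grip":0.0},{"tx":0.0,"ty":0.04,"tz":-0.09,"rx":0.0,"ry":0.0,"rz":0.0,"grip":0.0}]'
python3 - <<'E'
from h import *
from cell import viewer
import cv2
to((-120,60,220),(-185,0,220),(-185,0,35))
s=viewer.read_camera("scene"); t=viewer.read_camera("top")
a=cv2.resize(s["color"][270:380,200:310],None,fx=4,fy=4); b=cv2.resize(t["color"][170:270,370:450],None,fx=4,fy=4)
o=np.zeros((440,800,3),np.uint8);o[:440,:440]=a;o[:400,450:770]=b
cv2.imwrite("pics/p5.png",o[:,:,::-1])
E
```

```text
time_s: 7.62
position: [629.4, -139.1, 93.5]
ee_rot: [3.134, 0.002, 1.702]
force: [4.2, 0.1, 12.7]
grip_width: -0.003
time_s: 8.25
position: [665.1, -133.7, 179.3]
ee_rot: [-3.138, -0.002, 1.702]
force: [-0.4, -0.5, -1.2]
grip_width: -0.004
t 8.25 board [147.5 118.8 179.3] F [-0.39 -0.47 -1.17] grip -0.004
-> (-120, 60, 220) [ 0.2674 -0.0597 -0.04  ] rot [-0.004 -0.002 -0.002]
-> (-185, 0, 220) [ 0.3322 -0.1198 -0.0397] rot [-0.004 -0.002 -0.002]
-> (-185, 0, 35) [ 0.332  -0.1191  0.1453] rot [-0.004 -0.002 -0.002]
```

View pics/p5.png

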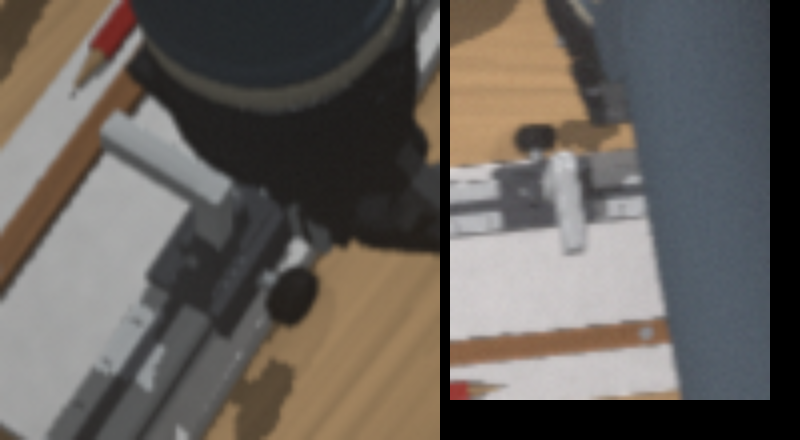

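The arm is now past upright with its foot pointing over the channel (crop left (110,135)), possibly still falling. I'll rise, move off and recheck.

```bash
python3 -m crank '[{"tx":0.02,"ty":0.0,"tz":-0.04,"rx":0.0,"ry":0.0,"rz":0.0,"grip":0.0},{"tx":0.06,"ty":0.0,"tz":-0.06,"rx":0.0,"ry":0.0,"rz":0.0,"grip":0.0},{"tx":0.11,"ty":-0.01,"tz":-0.06,"rx":0.0,"ry":0.0,"rz":0.0,"grip":0.0},{"tx":0.16,"ty":-0.03,"tz":-0.06,"rx":0.0,"ry":0.0,"rz":0.0,"grip":0.0},{"tx":0.20,"ty":-0.05,"tz":-0.06,"rx":0.0,"ry":0.0,"rz":0.0,"grip":0.0}]'
python3 - <<'E'
from h import *
from cell import viewer
import cv2
to((-185,0,235))
s=viewer.read_camera("scene"); t=viewer.read_camera("top")
a=cv2.resize(s["color"][270:380,200:310],None,fx=4,fy=4); b=cv2.resize(t["color"][170:270,370:450],None,fx=4,fy=4)
o=np.zeros((440,800,3),np.uint8);o[:440,:440]=a;o[:400,450:770]=b
cv2.imwrite("pics/p6.png",o[:,:,::-1])
E
```

```text
time_s: 8.98
position: [587.8, 59.3, 239.1]
ee_rot: [-3.139, -0.0, 1.703]
force: [0.8, 0.9, -0.2]
grip_width: -0.002
t 8.97 board [-54.2  68.  239.1] F [ 0.75  0.94 -0.21] grip -0.002
-> (-185, 0, 235) [ 0.1307 -0.0682  0.0043] rot [-0.003 -0.    -0.002]
```

View pics/p6.png

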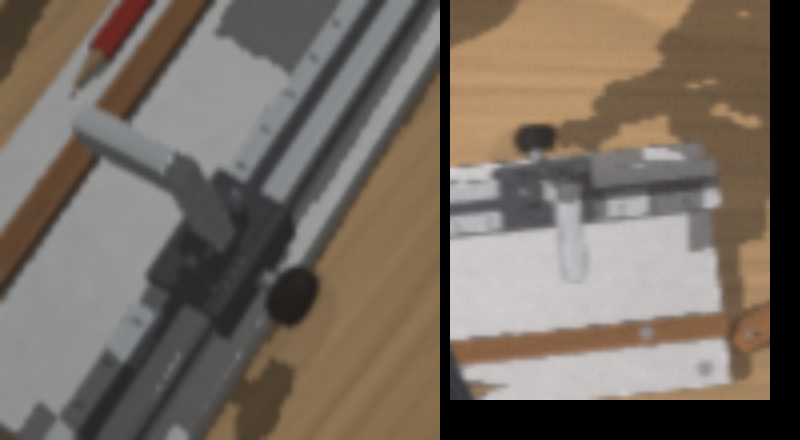

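The arm is falling: the foot has moved further over the channel since the last picture. Moving to behind blank 5.

```bash
python3 -m crank '[{"tx":0.04,"ty":-0.02,"tz":0.0,"rx":0.0,"ry":0.0,"rz":0.0,"grip":0.0},{"tx":0.08,"ty":-0.04,"tz":0.0,"rx":0.0,"ry":0.0,"rz":0.0,"grip":0.0},{"tx":0.115,"ty":-0.06,"tz":0.0,"rx":0.0,"ry":0.0,"rz":0.0,"grip":0.0},{"tx":0.134,"ty":-0.068,"tz":0.0,"rx":0.0,"ry":0.0,"rz":-0.003,"grip":0.0},{"tx":0.134,"ty":-0.068,"tz":0.0,"rx":0.0,"ry":0.0,"rz":-0.003,"grip":0.0}]'
python3 -m crank '[{"tx":0.0,"ty":0.0,"tz":0.03,"rx":0.0,"ry":0.0,"rz":0.0,"grip":0.0},{"tx":0.0,"ty":0.0,"tz":0.06,"rx":0.0,"ry":0.0,"rz":0.0,"grip":0.0},{"tx":0.0,"ty":0.0,"tz":0.09,"rx":0.0,"ry":0.0,"rz":0.0,"grip":0.0},{"tx":0.0,"ty":0.0,"tz":0.11,"rx":0.0,"ry":0.0,"rz":0.0,"grip":0.0},{"tx":0.0,"ty":0.0,"tz":0.11,"rx":0.0,"ry":0.0,"rz":0.0,"grip":0.0}]'
python3 - <<'E'
from h import *
from cell import viewer
import cv2
to((-188,-1,30))
s=viewer.read_camera("scene"); t=viewer.read_camera("top")
a=cv2.resize(s["color"][140:380,190:390],None,fx=2,fy=2); b=cv2.resize(t["color"][180:300,230:450],None,fx=1.8,fy=1.8)
o=np.zeros((480,800,3),np.uint8);o[:480,:400]=a;o[:216,403:799]=b
cv2.imwrite("pics/p7.png",o[:,:,::-1])
E
```

```text
time_s: 9.7
position: [504.9, 181.8, 240.0]
ee_rot: [-3.141, 0.001, 1.707]
force: [-0.3, 0.3, 0.4]
grip_width: -0.0
time_s: 10.32
position: [505.5, 178.9, 128.4]
ee_rot: [-3.138, 0.002, 1.702]
force: [-1.0, -0.8, 0.3]
grip_width: -0.004
t 10.32 board [-183.7    2.4  128.4] F [-1.02 -0.83  0.28] grip -0.004
-> (-188, -1, 30) [ 0.0045 -0.003   0.0984] rot [-0.004  0.002 -0.003]
```

View pics/p7.png

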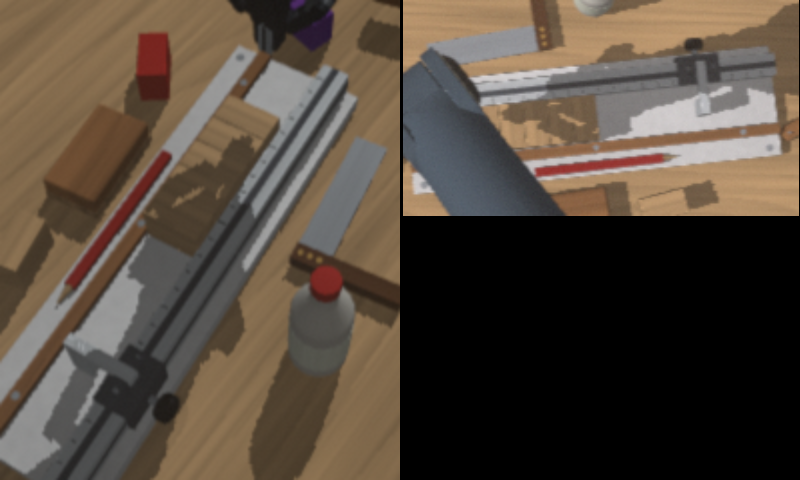

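The arm is down across the channel (scene crop (95,355)). The row is intact and the fingertip is over the channel behind blank 5 at (265,40). Descending.

```bash
python3 -m crank '[{"tx":0.004,"ty":-0.003,"tz":0.025,"rx":0.0,"ry":0.0,"rz":0.0,"grip":0.0},{"tx":0.004,"ty":-0.003,"tz":0.05,"rx":0.0,"ry":0.0,"rz":0.0,"grip":0.0},{"tx":0.004,"ty":-0.003,"tz":0.075,"rx":0.0,"ry":0.0,"rz":0.0,"grip":0.0},{"tx":0.004,"ty":-0.003,"tz":0.097,"rx":0.0,"ry":0.0,"rz":0.0,"grip":0.0},{"tx":0.004,"ty":-0.003,"tz":0.097,"rx":0.0,"ry":0.0,"rz":0.0,"grip":0.0}]'
python3 -c "
from h import *
to((-168,-1,30))"
```

```text
time_s: 11.05
position: [501.9, 184.5, 33.0]
ee_rot: [-3.141, 0.001, 1.704]
force: [-0.5, -0.4, 0.1]
grip_width: 0.0
t 11.05 board [-189.7   -0.4   33. ] F [-0.51 -0.39  0.08] grip 0.0
-> (-168, -1, 30) [-0.0217 -0.0006  0.0031] rot [-0.001  0.001 -0.001]
```

```bash
python3 -m crank '[{"tx":-0.004,"ty":0.0,"tz":0.002,"rx":0.0,"ry":0.0,"rz":0.0,"grip":0.0},{"tx":-0.008,"ty":0.0,"tz":0.002,"rx":0.0,"ry":0.0,"rz":0.0,"grip":0.0},{"tx":-0.012,"ty":0.0,"tz":0.002,"rx":0.0,"ry":0.0,"rz":0.0,"grip":0.0},{"tx":-0.015,"ty":0.0,"tz":0.002,"rx":0.0,"ry":0.0,"rz":0.0,"grip":0.0},{"tx":-0.018,"ty":0.0,"tz":0.002,"rx":0.0,"ry":0.0,"rz":0.0,"grip":0.0}]'
python3 -m crank '[{"tx":-0.002,"ty":0.0,"tz":0.0,"rx":0.0,"ry":0.0,"rz":0.0,"grip":0.0},{"tx":-0.004,"ty":0.0,"tz":0.0,"rx":0.0,"ry":0.0,"rz":0.0,"grip":0.0},{"tx":-0.006,"ty":0.0,"tz":0.0,"rx":0.0,"ry":0.0,"rz":0.0,"grip":0.0},{"tx":-0.008,"ty":0.0,"tz":0.0,"rx":0.0,"ry":0.0,"rz":0.0,"grip":0.0},{"tx":-0.010,"ty":0.0,"tz":0.0,"rx":0.0,"ry":0.0,"rz":0.0,"grip":0.0}]'
python3 -m crank '[{"tx":-0.002,"ty":0.0,"tz":0.0,"rx":0.0,"ry":0.0,"rz":0.0,"grip":0.0},{"tx":-0.004,"ty":0.0,"tz":0.0,"rx":0.0,"ry":0.0,"rz":0.0,"grip":0.0},{"tx":-0.006,"ty":0.0,"tz":0.0,"rx":0.0,"ry":0.0,"rz":0.0,"grip":0.0},{"tx":-0.009,"ty":0.0,"tz":0.0,"rx":0.0,"ry":0.0,"rz":0.0,"grip":0.0},{"tx":-0.012,"ty":0.0,"tz":0.0,"rx":0.0,"ry":0.0,"rz":0.0,"grip":0.0}]'
python3 - <<'E'
from h import *
to((-32,-1,30))
E
```

```text
time_s: 11.68
position: [504.3, 167.0, 31.5]
ee_rot: [3.141, 0.0, 1.705]
force: [0.0, 0.5, 1.3]
grip_width: -0.005
time_s: 12.3
position: [505.4, 157.6, 31.3]
ee_rot: [3.142, -0.0, 1.705]
force: [-0.9, 1.4, 0.3]
grip_width: 0.002
time_s: 12.92
position: [507.2, 145.3, 31.3]
ee_rot: [3.142, 0.0, 1.705]
force: [-0.4, 1.2, -0.8]
grip_width: 0.002
t 12.93 board [-150.1   -0.4   31.3] F [-0.42  1.16 -0.81] grip 0.002
-> (-32, -1, 30) [-0.1181 -0.0006  0.0013] rot [ 0.  0. -0.]
```

```bash
python3 -m crank '[{"tx":-0.003,"ty":0.0,"tz":0.0,"rx":0.0,"ry":0.0,"rz":0.0,"grip":0.0},{"tx":-0.006,"ty":0.0,"tz":0.0,"rx":0.0,"ry":0.0,"rz":0.0,"grip":0.0},{"tx":-0.009,"ty":0.0,"tz":0.0,"rx":0.0,"ry":0.0,"rz":0.0,"grip":0.0},{"tx":-0.012,"ty":0.0,"tz":0.0,"rx":0.0,"ry":0.0,"rz":0.0,"grip":0.0},{"tx":-0.015,"ty":0.0,"tz":0.0,"rx":0.0,"ry":0.0,"rz":0.0,"grip":0.0}]' | grep -A1 force
python3 -m crank '[{"tx":-0.003,"ty":0.0,"tz":0.0,"rx":0.0,"ry":0.0,"rz":0.0,"grip":0.0},{"tx":-0.006,"ty":0.0,"tz":0.0,"rx":0.0,"ry":0.0,"rz":0.0,"grip":0.0},{"tx":-0.009,"ty":0.0,"tz":0.0,"rx":0.0,"ry":0.0,"rz":0.0,"grip":0.0},{"tx":-0.012,"ty":0.0,"tz":0.0,"rx":0.0,"ry":0.0,"rz":0.0,"grip":0.0},{"tx":-0.015,"ty":0.0,"tz":0.0,"rx":0.0,"ry":0.0,"rz":0.0,"grip":0.0}]'  | grep -A1 force
python3 -m crank '[{"tx":-0.003,"ty":0.0,"tz":0.0,"rx":0.0,"ry":0.0,"rz":0.0,"grip":0.0},{"tx":-0.006,"ty":0.0,"tz":0.0,"rx":0.0,"ry":0.0,"rz":0.0,"grip":0.0},{"tx":-0.009,"ty":0.0,"tz":0.0,"rx":0.0,"ry":0.0,"rz":0.0,"grip":0.0},{"tx":-0.012,"ty":0.0,"tz":0.0,"rx":0.0,"ry":0.0,"rz":0.0,"grip":0.0},{"tx":-0.015,"ty":0.0,"tz":0.0,"rx":0.0,"ry":0.0,"rz":0.0,"grip":0.0}]'  | grep -A1 force
python3 - <<'E'
from h import *
from cell import viewer
import cv2
to((-32,-1,31))
s=viewer.read_camera("scene"); t=viewer.read_camera("top")
a=cv2.resize(s["color"][140:380,190:390],None,fx=2,fy=2); b=cv2.resize(t["color"][180:300,230:450],None,fx=1.8,fy=1.8)
o=np.zeros((480,800,3),np.uint8);o[:480,:400]=a;o[:216,403:799]=b
cv2.imwrite("pics/p8.png",o[:,:,::-1])
E
```

```text
force: [-0.6, 1.0, -1.2]
grip_width: -0.002
force: [-0.8, 0.5, -0.7]
grip_width: -0.001
force: [-1.0, 0.3, -0.9]
grip_width: 0.005
t 14.8 board [-105.2   -0.4   31.3] F [-0.98  0.28 -0.89] grip 0.005
-> (-32, -1, 31) [-0.0732 -0.0006  0.0003] rot [ 0.  0. -0.]
```

View pics/p8.png

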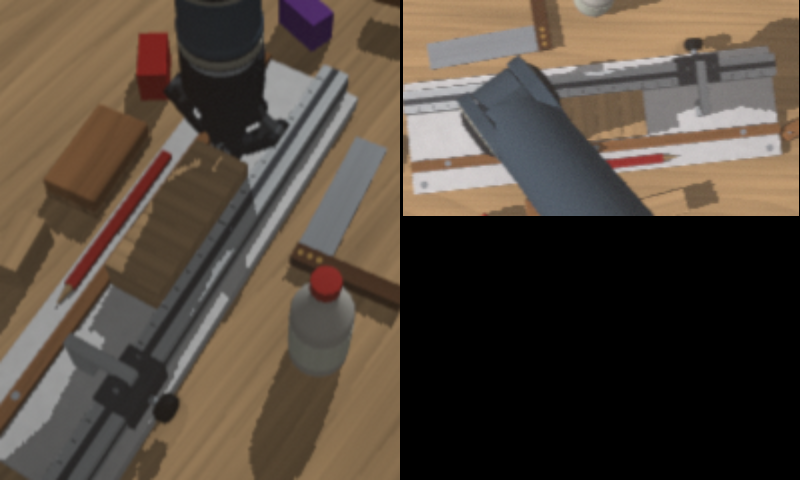

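The row has moved as one train with no gaps (scene crop (180,220)). Arm still down. 60 mm more at the same pace, then slow.

```bash
python3 -m crank '[{"tx":-0.003,"ty":0.0,"tz":0.0,"rx":0.0,"ry":0.0,"rz":0.0,"grip":0.0},{"tx":-0.006,"ty":0.0,"tz":0.0,"rx":0.0,"ry":0.0,"rz":0.0,"grip":0.0},{"tx":-0.009,"ty":0.0,"tz":0.0,"rx":0.0,"ry":0.0,"rz":0.0,"grip":0.0},{"tx":-0.012,"ty":0.0,"tz":0.0,"rx":0.0,"ry":0.0,"rz":0.0,"grip":0.0},{"tx":-0.015,"ty":0.0,"tz":0.0,"rx":0.0,"ry":0.0,"rz":0.0,"grip":0.0}]' | grep -A1 force
python3 -m crank '[{"tx":-0.003,"ty":0.0,"tz":0.0,"rx":0.0,"ry":0.0,"rz":0.0,"grip":0.0},{"tx":-0.006,"ty":0.0,"tz":0.0,"rx":0.0,"ry":0.0,"rz":0.0,"grip":0.0},{"tx":-0.009,"ty":0.0,"tz":0.0,"rx":0.0,"ry":0.0,"rz":0.0,"grip":0.0},{"tx":-0.012,"ty":0.0,"tz":0.0,"rx":0.0,"ry":0.0,"rz":0.0,"grip":0.0},{"tx":-0.015,"ty":0.0,"tz":0.0,"rx":0.0,"ry":0.0,"rz":0.0,"grip":0.0}]'  | grep -A1 force
python3 -m crank '[{"tx":-0.003,"ty":0.0,"tz":0.0,"rx":0.0,"ry":0.0,"rz":0.0,"grip":0.0},{"tx":-0.006,"ty":0.0,"tz":0.0,"rx":0.0,"ry":0.0,"rz":0.0,"grip":0.0},{"tx":-0.009,"ty":0.0,"tz":0.0,"rx":0.0,"ry":0.0,"rz":0.0,"grip":0.0},{"tx":-0.012,"ty":0.0,"tz":0.0,"rx":0.0,"ry":0.0,"rz":0.0,"grip":0.0},{"tx":-0.015,"ty":0.0,"tz":0.0,"rx":0.0,"ry":0.0,"rz":0.0,"grip":0.0}]'  | grep -A1 force
python3 -m crank '[{"tx":-0.003,"ty":0.0,"tz":0.0,"rx":0.0,"ry":0.0,"rz":0.0,"grip":0.0},{"tx":-0.006,"ty":0.0,"tz":0.0,"rx":0.0,"ry":0.0,"rz":0.0,"grip":0.0},{"tx":-0.009,"ty":0.0,"tz":0.0,"rx":0.0,"ry":0.0,"rz":0.0,"grip":0.0},{"tx":-0.0115,"ty":0.0,"tz":0.0,"rx":0.0,"ry":0.0,"rz":0.0,"grip":0.0},{"tx":-0.0135,"ty":0.0,"tz":0.0,"rx":0.0,"ry":0.0,"rz":0.0,"grip":0.0}]'  | grep -A1 force
python3 - <<'E'
from h import *
to((-32,-1,31))
E
```

```text
force: [0.2, 1.6, 0.9]
grip_width: -0.002
force: [-0.8, 1.6, 0.1]
grip_width: 0.0
force: [-0.3, 3.3, 2.0]
grip_width: 0.001
force: [-1.6, 2.2, 1.6]
grip_width: 0.001
t 17.4 board [-46.7  -0.5  31.3] F [-1.58  2.17  1.61] grip 0.001
-> (-32, -1, 31) [-0.0147 -0.0005  0.0003] rot [-0.  0. -0.]
```

```bash
python3 -m crank '[{"tx":-0.0015,"ty":0.0,"tz":0.0,"rx":0.0,"ry":0.0,"rz":0.0,"grip":0.0},{"tx":-0.003,"ty":0.0,"tz":0.0,"rx":0.0,"ry":0.0,"rz":0.0,"grip":0.0},{"tx":-0.0045,"ty":0.0,"tz":0.0,"rx":0.0,"ry":0.0,"rz":0.0,"grip":0.0},{"tx":-0.006,"ty":0.0,"tz":0.0,"rx":0.0,"ry":0.0,"rz":0.0,"grip":0.0},{"tx":-0.0075,"ty":0.0,"tz":0.0,"rx":0.0,"ry":0.0,"rz":0.0,"grip":0.0}]' | grep -A1 force
python3 -m crank '[{"tx":-0.001,"ty":0.0,"tz":0.0,"rx":0.0,"ry":0.0,"rz":0.0,"grip":0.0},{"tx":-0.002,"ty":0.0,"tz":0.0,"rx":0.0,"ry":0.0,"rz":0.0,"grip":0.0},{"tx":-0.003,"ty":0.0,"tz":0.0,"rx":0.0,"ry":0.0,"rz":0.0,"grip":0.0},{"tx":-0.004,"ty":0.0,"tz":0.0,"rx":0.0,"ry":0.0,"rz":0.0,"grip":0.0},{"tx":-0.005,"ty":0.0,"tz":0.0,"rx":0.0,"ry":0.0,"rz":0.0,"grip":0.0}]'
python3 - <<'E'
from h import *
to((-32,-1,31))
E
```

```text
force: [-0.2, 2.4, 0.9]
grip_width: -0.003
time_s: 18.65
position: [522.6, 30.5, 31.3]
ee_rot: [-3.142, 0.0, 1.705]
force: [0.0, 2.1, 0.8]
grip_width: 0.004
t 18.65 board [-34.3  -0.5  31.3] F [0.01 2.1  0.79] grip 0.004
-> (-32, -1, 31) [-0.0023 -0.0005  0.0003] rot [-0.  0. -0.]
```

```bash
python3 -m crank '[{"tx":-0.0006,"ty":0.0,"tz":0.0,"rx":0.0,"ry":0.0,"rz":0.0,"grip":0.0},{"tx":-0.0012,"ty":0.0,"tz":0.0,"rx":0.0,"ry":0.0,"rz":0.0,"grip":0.0},{"tx":-0.0018,"ty":0.0,"tz":0.0,"rx":0.0,"ry":0.0,"rz":0.0,"grip":0.0},{"tx":-0.0024,"ty":0.0,"tz":0.0,"rx":0.0,"ry":0.0,"rz":0.0,"grip":0.0},{"tx":-0.003,"ty":0.0,"tz":0.0,"rx":0.0,"ry":0.0,"rz":0.0,"grip":0.0}]'
python3 -c "
from h import *
to((-32,-1,31))"
```

```text
time_s: 19.27
position: [522.8, 28.7, 31.3]
ee_rot: [3.141, -0.001, 1.706]
force: [-1.9, 5.3, 0.6]
grip_width: -0.001
t 19.27 board [-32.5  -0.5  31.3] F [-1.85  5.33  0.6 ] grip -0.001
-> (-32, -1, 31) [-0.0005 -0.0005  0.0003] rot [ 0.    -0.001  0.001]
```

Advance lags the command and force is rising, so the row has met the stop. Adding a little more press.

```bash
python3 -m crank '[{"tx":-0.0004,"ty":0.0,"tz":0.0,"rx":0.0,"ry":0.0,"rz":0.0,"grip":0.0},{"tx":-0.0008,"ty":0.0,"tz":0.0,"rx":0.0,"ry":0.0,"rz":0.0,"grip":0.0},{"tx":-0.0012,"ty":0.0,"tz":0.0,"rx":0.0,"ry":0.0,"rz":0.0,"grip":0.0},{"tx":-0.0015,"ty":0.0,"tz":0.0,"rx":0.0,"ry":0.0,"rz":0.0,"grip":0.0},{"tx":-0.0015,"ty":0.0,"tz":0.0,"rx":0.0,"ry":0.0,"rz":0.0,"grip":0.0}]'
python3 -c "
from h import *
to((-32,-1,31))"
```

```text
time_s: 19.9
position: [522.9, 28.7, 31.4]
ee_rot: [3.141, -0.003, 1.707]
force: [-1.2, 7.7, 0.4]
grip_width: 0.002
t 19.9 board [-32.5  -0.4  31.4] F [-1.21  7.69  0.42] grip 0.002
-> (-32, -1, 31) [-0.0005 -0.0006  0.0004] rot [ 0.001 -0.003  0.002]
```

```bash
python3 -m crank '[{"tx":-0.0005,"ty":0.0,"tz":0.0,"rx":0.0,"ry":0.0,"rz":0.0,"grip":0.0},{"tx":-0.001,"ty":0.0,"tz":0.0,"rx":0.0,"ry":0.0,"rz":0.0,"grip":0.0},{"tx":-0.0015,"ty":0.0,"tz":0.0,"rx":0.0,"ry":0.0,"rz":0.0,"grip":0.0},{"tx":-0.0015,"ty":0.0,"tz":0.0,"rx":0.0,"ry":0.0,"rz":0.0,"grip":0.0},{"tx":-0.0015,"ty":0.0,"tz":0.0,"rx":0.0,"ry":0.0,"rz":0.0,"grip":0.0}]'
python3 -m crank '[{"tx":0.0,"ty":0.0,"tz":0.0,"rx":0.0,"ry":0.0,"rz":0.0,"grip":0.0},{"tx":0.0,"ty":0.0,"tz":0.0,"rx":0.0,"ry":0.0,"rz":0.0,"grip":0.0},{"tx":0.0,"ty":0.0,"tz":0.0,"rx":0.0,"ry":0.0,"rz":0.0,"grip":0.0},{"tx":0.0,"ty":0.0,"tz":0.0,"rx":0.0,"ry":0.0,"rz":0.0,"grip":0.0},{"tx":0.0,"ty":0.0,"tz":0.0,"rx":0.0,"ry":0.0,"rz":0.0,"grip":0.0}]' | grep force
python3 - <<'E'
from h import *
from cell import viewer
import cv2
to((-32,-1,31))
s=viewer.read_camera("scene"); t=viewer.read_camera("top")
a=cv2.resize(s["color"][200:360,200:330],None,fx=3,fy=3); b=cv2.resize(t["color"][190:290,300:440],None,fx=2.8,fy=2.8)
o=np.zeros((480,800,3),np.uint8);o[:480,:390]=a;o[:280,400:792]=b
o=cv2.convertScaleAbs(o,alpha=1.5)
cv2.imwrite("pics/p9.png",o[:,:,::-1])
E
```

```text
time_s: 20.52
position: [522.9, 28.6, 31.4]
ee_rot: [3.141, -0.005, 1.708]
force: [-2.7, 12.0, 0.3]
grip_width: 0.002
force: [-2.1, 10.7, -0.8]
t 21.15 board [-32.5  -0.4  31.4] F [-2.05 10.74 -0.84] grip -0.002
-> (-32, -1, 31) [-0.0005 -0.0006  0.0004] rot [ 0.001 -0.005  0.003]
```

View pics/p9.png

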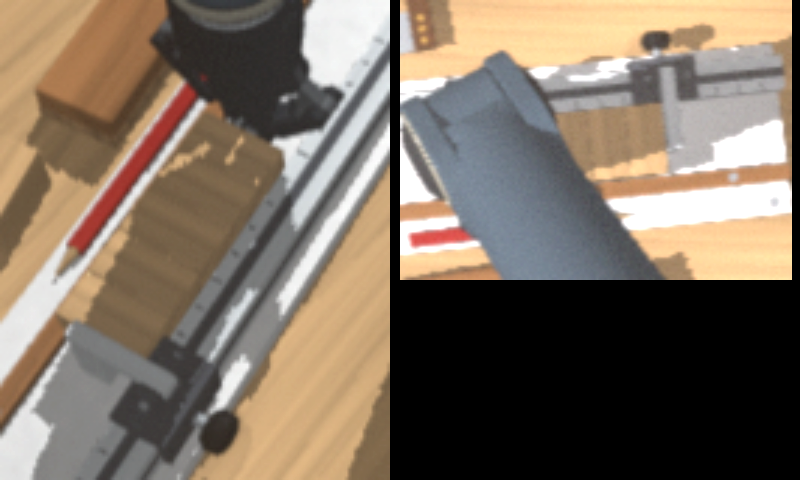

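The row is tight against the lowered arm (scene crop (75,325)), straight and without gaps. The push is steady at about 11 N with no motion. Handing in.

```bash
python3 -c "
from cell import manip
print(manip.sign_off()); print(manip.read_state()['force'])"
```

```text
the job is handed in; nothing more can be done
None
the job is handed in; nothing more can be done
```

The stop's arm is flipped down across the channel. The five blanks were pushed as one train from the last blank until the first met the stop. I handed the job in at about 21 s with the fingertip still pressing on blank 5; it reported no verdict.

- **Last checks:** The push held at about 11 N with the tool not moving. It stands at board x −32.5 mm, against −32 predicted from the measured stop. The last pictures show the row straight and closed up against the lowered arm, with nothing else visibly moved in those views. I judged the gaps and positions by eye and from the tool position; I took no final measurement of each blank.
- **What went wrong on the way:** My first push on the arm was too high. The fingertip rode up its sloped end face with about 31 N upwards and the arm did not flip, so I backed off, went 15 mm lower and pushed again. At the end of that second push the tool read about 13 N upwards briefly; I did not find out what it touched.
- **Refused command:** The first move was refused because some keys were missing from its rows, so nothing moved.

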